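# Pull down a filter cover evenly with the T-key

### The job

The round filter cover is being pulled down in cross order, a little on each thumbscrew in turn. Two opposite screws already have their blades lying along the rim; of the other pair one is half way and the one straight across from it lags behind, its blade pointing most nearly at the centre. Take the slotted T-handle key by its crossbar, turn the lagging screw clockwise until its blade lies along the rim, and only then do the same with the half-way screw, never touching the housing or its screws with the robot itself, and stand the key upright on the bench again.

Things in the scene. Friction and masses are not known exactly. Their poses are not given: they have to be found in the camera images.
- housing: Fixed low round housing, 210 mm across, blue cover, top 70 mm up (centre boss 76); stub pipe at its +x+y side to 138 mm, under 40 high. Origin: centre of underside, z up. Screws 70 mm from centre: lagging at +x, half-way at -x, two done ones (do not turn) at +y, -y. Screw: collar 24 wide, 10 high, then an upright blade 56 long, 6 thick, 20 high; blade tops 100 mm above bench
- screw_lag (a joint): Turn (rad) of the lagging screw, at the housing's +x. Grows clockwise from above (tightening); starts at 0 to 0.2; at 1.2 the blade lies along the rim (housing's y axis); stop at 1.4. The blade's line is at pi/2 + 1.2 - value from the housing's +x, counterclockwise. Stiff (0.1 N m), stays where left, does not rise or sink
- screw_half (a joint): The same for the half-way screw, at the housing's -x: starts at 0.5 to 0.7; same angle formula, stiffness and stop
- key: Steel T-handle key standing on the bench, 126 mm tall, 0.4 kg. Origin: centre of underside, z up. Crossbar along its x, 100 long, 16 square, centre 118 mm up; 13 mm shaft. Foot: two jaws 48 long, 12 thick beside a slot along x, 20 wide, 22 deep, open-ended, under a 54 mm disc. Over a blade its underside works 84 to 90 mm above the bench; about 17 degrees of play before it drives
Not all that is in view belongs to the job. What is shaped like the key but orange is not meant.

How it is judged:
By the outcome, as a careful person would: the job done as asked, in the order asked, and still so for the second after the job is handed in, with the robot touching nothing.
It also fails if it takes over 54 s, if anything falls off the work surface, if the arm or the gripper's body presses on something with over 40 N, if the wrist force passes 120 N, or if a joint passes its speed limit or range.

### The arm

A 6-joint arm with a two-finger parallel gripper is mounted at the origin on the work surface. World frame = base frame: x ahead of the robot, y to its left, z up, the work surface at z = 0. Lengths are in m, angles in rad, forces in N, time in s.
With the tool pointing down it reaches from about 0.25 to 0.725 m from the base axis. Payload 9.7 kg.
Tool frame: the origin (TCP) lies at the very end of the fingers, on their centre line; the grasp point (between the pads) lies 19 mm behind it; z points along the fingers, y is the line along which they close (so a half turn about z gives the same grasp; the last joint's range is limited). The gripper opens to 85 mm and grips with 20 to 120 N. Pads are 22 mm wide; open, the fingers measure 114 mm over their backs; the gripper's body (76 mm by 85 mm) begins 54 mm behind the grasp point. The pads swing forward as they close: fully open they stand 13 mm farther back than shut.
Start: joints at [-1.138, 0.087, 0.176, 1.66, 0, 1.571], TCP at [0.231, -0.499, 0.231] pointing down, gripper open.
Joint ranges: [-3.13, 3.13], [-0.85, 1.81], [-1.15, 1.24], [-2.2, 2.28], [-1.44, 1.52], [-3.14, 3.14]. Speed limits (rad/s): [2.22, 2.22, 2.57, 3.14, 3.14, 3.14].

### API

Orientations are given as a unit quaternion [w, x, y, z].
In Python, from rig import bot, fingers, eyes, workorder, boxes_of, regions_of gives the robot as it stands. Calls block until the motion is done:
- bot.move_to(position, orientation): joint-space move of the TCP to a pose.
- bot.servo_line(position, ori=None, vel=0.15, f_stop=None): straight line of the TCP; ori=None keeps the orientation; vel is the mean speed in m/s. With f_stop (N) it stops when the force on the tool has changed by that much, and returns True; else False.
- bot.move_j(angles): joint-space move.
- fingers.command_gripper(opening, strength=None): opening from 0.0 (shut) to 1.0 (fully open); strength is the grip in N (None keeps the last); returns when the fingers have stopped.
- bot.sleep(seconds).
- bot.solve_ik(position, orientation): joint angles nearest the present ones, or None.
- bot.sense(): the state.
- eyes.grab_frame(name): name is "scene" or "top" or "wrist"; returns a dict with "pixels" (480x640x3 uint8, red, green, blue), "fx", "fy", "cx", "cy" (pixels), "D" ([k1, k2, p1, p2, k3] as OpenCV has them; the pictures are not rectified), "camera_from_world" (4x4, takes a point from world to camera coordinates). Camera axes: x right, y up, looking along -z (the intrinsics and any distortion apply to the point x, -y, -z); pixel columns grow to the right and rows downward; lengths in m; the calibration is good to about 2 mm. A picture is of the moment at which its call begins. There is no depth.
A pose or a line that the arm cannot do raises bot.MotionError and nothing moves.
- workorder.sign_off(): hands the job in; it is judged then, once.
Trained networks look in a picture, given as the dict that the camera call returned (one of the last four; its "shot" number tells which), for a name from the list of things; names that differ only in an ending like _2 or _b are one class to them, and where a whole thing is asked for, a point or a joint stands for the part that bears it (a point fixed in the world has none). Each returns a list of dicts, best first, with "p" (0 to 1); they miss things now and then, are a little off and sometimes report something else, mostly with a low value. They report only what shows in the picture. A call takes as long as a camera call. They do not tell look-alikes from the thing itself.
- boxes_of(thing, picture): "bbox" ([left, top, right, bottom] in pixels, round what is visible of it).
- regions_of(thing, picture): "mask" (480x640 bool, what is visible of it) and "bbox" ([left, top, right, bottom] in pixels, round what is visible of it).
The state is a dict: "t": time; "joints": joint angles; "dq": joint speeds; "joint_torque": joint torques, N m; "tool_pos": TCP position; "orientation": TCP orientation; "contact_force": force on the tool from outside, world axes, zero at the start; "moment": the same for the moment, N m; "grip_width": opening from 0.0 (shut) to 1.0 (fully open); "grip_force": force on a finger pad.
Only numpy, scipy, OpenCV 4.12 (cv2) and the standard library are available. Lean on these libraries where they do the work, as an engineer would, in place of code of your own. Each camera call takes 0.05 s, during which the arm holds its last target. There are 200 camera calls.

## Working session

There is one attempt and no reset: what is moved stays moved. The work goes in short steps, each a Python script; the robot and the scene stay as the last script left them, time stands still between calls to the robot, and variables do not carry over. Pictures are saved under pics/ and viewed, at most 10 in all, crops included, and the job is handed in when it is done.

```bash
mkdir -p pics; ls
python3 - <<'E'
from rig import bot, fingers, eyes, boxes_of, regions_of
import cv2
for n in ("scene","top"):
    f=eyes.grab_frame(n); cv2.imwrite(f"pics/{n}0.png",f["pixels"][:,:,::-1])
    for th in ("housing","screw_lag","key"):
        for r in boxes_of(th,f)[:5]: print(n,th,[round(x) for x in r["bbox"]],round(r["p"],2))
    import numpy as np
    M=np.linalg.inv(f["camera_from_world"]); print(M[:3,3].round(3), f["fx"],f["D"])
print(bot.sense()["t"])
E
```

```text
pics
scene housing [314, 155, 407, 243] 0.7
scene screw_lag [379, 182, 405, 197] 0.68
scene key [138, 299, 191, 343] 0.9
scene key [176, 211, 217, 269] 0.72
scene key [200, 270, 249, 319] 0.69
scene key [283, 304, 314, 364] 0.59
[ 1.073 -0.467  1.15 ] 583.8222110330719 [0.06690334 0.         0.         0.         0.        ]
top housing [178, 200, 291, 297] 0.63
top screw_lag [201, 214, 215, 240] 0.5
top key [453, 228, 500, 271] 0.86
top key [399, 211, 436, 258] 0.76
top key [376, 137, 418, 186] 0.65
top key [392, 276, 416, 329] 0.63
[ 0.328 -0.088  1.258] 577.1395412481558 [-0.08436749  0.          0.          0.          0.        ]
0.4
```

Run:
```python
import cv2
a=cv2.imread("pics/top0.png")[110:360,140:540]; cv2.imwrite("pics/top0c.png",cv2.resize(a,(800,500),interpolation=cv2.INTER_CUBIC))
a=cv2.imread("pics/scene0.png")[130:380,110:430]; cv2.imwrite("pics/scene0c.png",cv2.resize(a,(768,600),interpolation=cv2.INTER_CUBIC))
```

```text
(no output)
```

View pics/top0c.png

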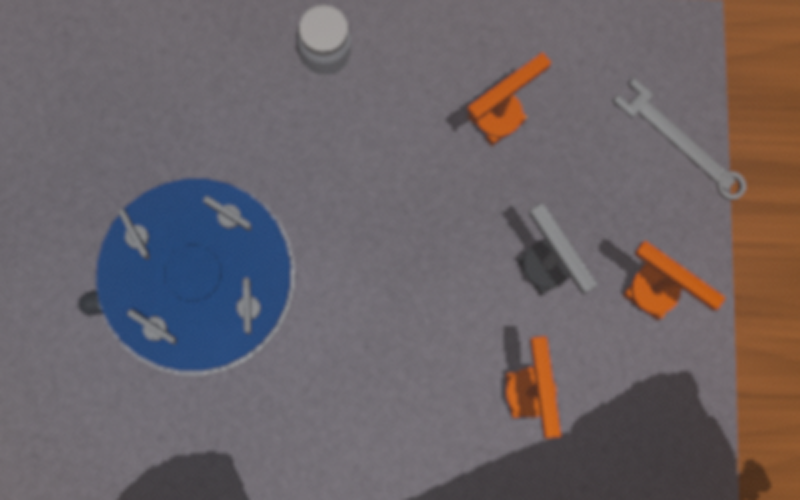

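View pics/scene0c.png

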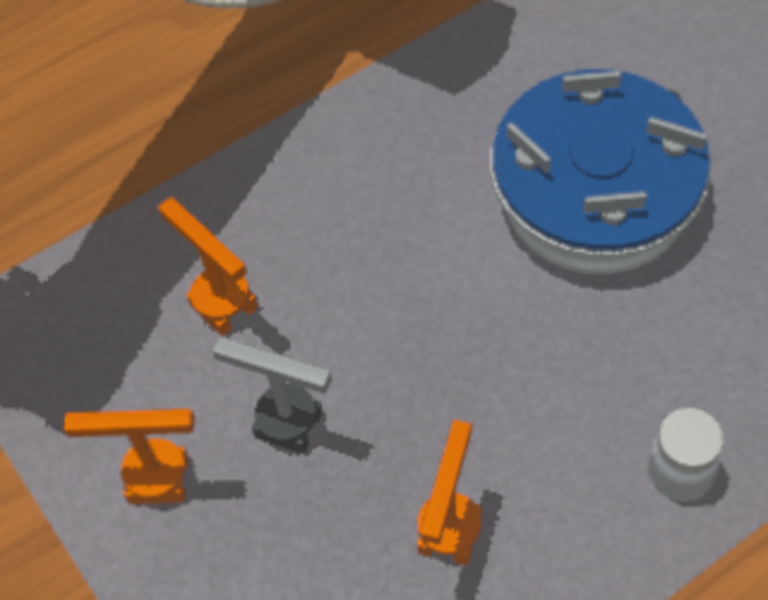

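The top view shows the grey key at crop (563,248), the housing centred at (194,275) and the stub at (90,300). The blade at (136,237) is about 28° off radial, so that is the lagging screw. The one across from it at (248,307) is at about 58°, so that is the half-way screw. The blades at (227,216) and (154,329) already lie along the rim. Next I'll measure.

```bash
cat > h.py <<'E'
import numpy as np, cv2
from rig import bot, fingers, eyes, workorder, boxes_of, regions_of
from scipy.spatial.transform import Rotation as R
def px2w(f,uv,z):
    K=np.array([[f["fx"],0,f["cx"]],[0,f["fy"],f["cy"]],[0,0,1]])
    n=cv2.undistortPoints(np.array(uv,float).reshape(-1,1,2),K,np.array(f["D"],float)).reshape(-1,2)
    M=np.linalg.inv(np.array(f["camera_from_world"]))
    d=np.c_[n[:,0],-n[:,1],-np.ones(len(n))]@M[:3,:3].T; o=M[:3,3]
    return (o+d*((z-o[2])/d[:,2])[:,None])[:,:2]
def quat(yaw):  # tool down; tool y axis (closing line) at world angle yaw
    # columns: x, y, z=-Z
    y=np.array([np.cos(yaw),np.sin(yaw),0]); z=np.array([0,0,-1.]); x=np.cross(y,z)
    q=R.from_matrix(np.c_[x,y,z]).as_quat(); return [q[3],q[0],q[1],q[2]]
def line_of(f,mask,z):  # centre and angle (mod pi) of elongated blob, with its length and width
    c=max(cv2.findContours(mask.astype(np.uint8),cv2.RETR_EXTERNAL,cv2.CHAIN_APPROX_NONE)[0],key=cv2.contourArea)
    b=px2w(f,c.reshape(-1,2),z).astype(np.float32)
    p=cv2.boxPoints(cv2.minAreaRect(b*1000))/1000
    e=[p[1]-p[0],p[2]-p[1]]; L=[np.linalg.norm(v) for v in e]; v=e[int(np.argmax(L))]
    return p.mean(0),np.arctan2(v[1],v[0])%np.pi,max(L),min(L)
def save(f,n,box=None,s=1):
    a=f["pixels"][:,:,::-1]
    if box: a=a[box[1]:box[3],box[0]:box[2]]
    cv2.imwrite(f"pics/{n}.png",cv2.resize(a,None,fx=s,fy=s,interpolation=cv2.INTER_CUBIC))
def blue(f):
    h=cv2.cvtColor(f["pixels"],cv2.COLOR_RGB2HSV); return ((h[...,0]>100)&(h[...,0]<125)&(h[...,1]>130)).astype(np.uint8)
E
python3 - <<'E'
from h import *
f=eyes.grab_frame("top")
m=blue(f); c=max(cv2.findContours(m,cv2.RETR_EXTERNAL,cv2.CHAIN_APPROX_NONE)[0],key=cv2.contourArea)
hull=cv2.convexHull(c).reshape(-1,2)
print("housing",cv2.minEnclosingCircle((px2w(f,hull,.07)*1000).astype(np.float32)))
hm=cv2.fillConvexPoly(np.zeros_like(m),hull,1)
v=f["pixels"].max(2); s=np.ptp(f["pixels"].astype(int),axis=2)
for n,(u,w) in dict(lag=(136,237),half=(248,307),A=(227,216),C=(154,329)).items():
    x,y=140+u//2,110+w//2; w=np.zeros_like(m); w[y-18:y+18,x-18:x+18]=1
    # blade: brighter than collar
    k=(w&hm&(f["pixels"][...,0]>120)).astype(np.uint8)
    if k.any(): print(n,line_of(f,k,.1))
w=np.zeros_like(m); w[205:262,395:440]=1
k=w&(f["pixels"][...,0]>135)&(s<25)
print("key",k.sum(),line_of(f,k,.126))
print(px2w(f,[[421.5,234],[426,234]],.126))
for t in [("wrist")]:
    g=eyes.grab_frame(t); print(np.linalg.inv(g["camera_from_world"])[:3].round(3), g["fx"])
st=bot.sense(); print(st["tool_pos"],st["orientation"],quat(0))
E
```

```text
housing ((518.6746826171875, 89.01793670654297), 100.72203826904297)
lag (array([0.54568577, 0.14735997], dtype=float32), np.float32(0.586433), np.float32(0.031152327), np.float32(0.008032417))
half (array([0.4799674 , 0.03225464], dtype=float32), np.float32(0.04287261), np.float32(0.03877152), np.float32(0.00810892))
A (array([0.58093643, 0.05190063], dtype=float32), np.float32(1.0349394), np.float32(0.04409124), np.float32(0.0070215445))
C (array([0.4531126 , 0.12395331], dtype=float32), np.float32(1.019328), np.float32(0.026809711), np.float32(0.010008392))
key 175 (array([ 0.545847  , -0.28874204], dtype=float32), np.float32(0.5792615), np.float32(0.092693456), np.float32(0.008602816))
[[ 0.54446871 -0.28861772]
 [ 0.54471291 -0.2976763 ]]
[[ 0.419  0.873  0.248  0.293]
 [-0.908  0.404  0.113 -0.471]
 [-0.001 -0.272  0.962  0.374]] 350.3997813897573
[ 0.23066182 -0.49927533  0.23126538] [-2.09209689e-05  9.76680800e-01  2.14696564e-01  2.53363066e-06] [np.float64(0.0), np.float64(0.7071067811865475), np.float64(0.7071067811865475), np.float64(0.0)]
```

Run:
```python
from h import *
lag=np.array([.5187,.089])+.07*np.array([np.cos(1.05),np.sin(1.05)]); half=2*np.array([.5187,.089])-lag
for off in (90,-90):
  for p,z,b in [((.545,-.289),.26,33),((.545,-.289),.099,33),(lag,.23,33),(lag,.186,33),(lag,.186,-50),(half,.186,3),(half,.186,-50)]:
    q=bot.solve_ik([*p,z],quat(np.radians(b+off))); print(off,b,None if q is None else np.round(q,2))
yaw=np.radians(33+90)
yaw2=np.radians(33-90)
j=[bot.solve_ik([.545,-.289,.26],quat(y)) for y in (yaw,yaw2)]
i=min((i for i in (0,1) if j[i] is not None),key=lambda i:abs(j[i][5])); print(i)
fingers.command_gripper(.6)
bot.move_to([.545,-.289,.26],quat((yaw,yaw2)[i]))
f=eyes.grab_frame("wrist"); save(f,"w1"); print(np.linalg.inv(f["camera_from_world"])[:3].round(3),bot.sense()["t"])
for r in regions_of("key",f)[:4]: print(r["bbox"],r["p"],line_of(f,r["mask"],.126))
```

```text
90 33 [-0.49  0.27  0.44  1.74  0.   -1.06]
90 33 [-0.49  0.24  0.09  1.42  0.   -1.06]
90 33 [ 0.26  0.14  0.24  1.66  0.   -0.31]
90 33 [ 0.26  0.13  0.14  1.58  0.   -0.31]
90 -50 [0.26 0.13 0.14 1.58 0.   1.14]
90 3 [ 0.06 -0.08 -0.08  1.57  0.    0.01]
90 -50 [ 0.06 -0.08 -0.08  1.57  0.    0.93]
-90 33 [-0.49  0.27  0.44  1.74  0.    2.08]
-90 33 [-0.49  0.24  0.09  1.42  0.    2.08]
-90 33 [0.26 0.14 0.24 1.66 0.   2.83]
-90 33 [0.26 0.13 0.14 1.58 0.   2.83]
-90 -50 [ 0.26  0.13  0.14  1.58  0.   -2.  ]
-90 3 [ 0.06 -0.08 -0.08  1.57  0.   -3.14]
-90 -50 [ 0.06 -0.08 -0.08  1.57  0.   -2.21]
0
[[-0.544 -0.808 -0.229  0.486]
 [ 0.839 -0.523 -0.149 -0.327]
 [ 0.001 -0.273  0.962  0.403]] 3.2333
[291.9, 165.3, 344.3, 286.2] 0.95 (array([ 0.54514694, -0.29179016], dtype=float32), np.float32(0.39664686), np.float32(0.098283514), np.float32(0.040362444))
[170.1, 53.5, 267.1, 185.1] 0.9 (array([ 0.5079848 , -0.39698073], dtype=float32), np.float32(0.95964795), np.float32(0.09954521), np.float32(0.047181007))
[251.7, 318.3, 324.0, 397.0] 0.81 (array([ 0.66486424, -0.24568722], dtype=float32), np.float32(0.5237692), np.float32(0.08858688), np.float32(0.07135848))
```

View pics/w1.png

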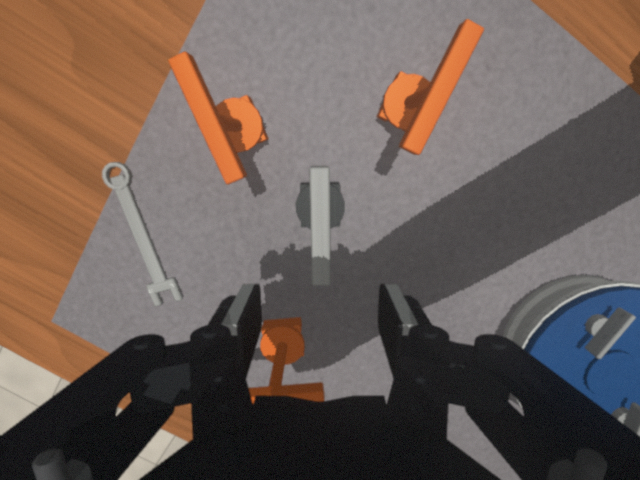

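Grey bar runs from (319.5,167) to (321,284), well centred between the fingers. I'll compute its centre and grasp it.

Run:
```python
from h import *
f=eyes.grab_frame("wrist")
e=px2w(f,[[312,167],[327.5,167],[312.5,284.5],[329.5,284.5]],.126); a=e[:2].mean(0); b=e[2:].mean(0)
c=(a+b)/2; d=b-a; th=np.arctan2(d[1],d[0]); print(c,np.degrees(th)%180,np.linalg.norm(d),np.linalg.norm(e[1]-e[0]),np.linalg.norm(e[3]-e[2]))
th=th%np.pi
assert abs(np.degrees(th)-33)<6 and np.linalg.norm(c-[.545,-.289])<.01
q=quat(th+np.pi/2)
bot.servo_line([*c,.16],q,vel=.15)
print(bot.servo_line([*c,.100],q,vel=.08,f_stop=8))
print(bot.sense()["tool_pos"])
fingers.command_gripper(0,100)
s=bot.sense(); print(s["grip_width"]*85,s["grip_force"],s["contact_force"],s["tool_pos"],s["t"])
bot.servo_line([*c,.25],vel=.15)
s=bot.sense(); print(s["contact_force"],s["grip_width"]*85)
bot.servo_line([.48,-.04,.30],vel=.3)   # look at housing on the way
f=eyes.grab_frame("wrist"); save(f,"w2"); f2=eyes.grab_frame("top"); save(f2,"t2",(140,110,540,360),2)
np.save("pics/w2.npy",f,allow_pickle=True); print(bot.sense()["t"])
```

```text
[ 0.54448622 -0.28799678] 33.5678357186436 0.09859604263163725 0.012045275874528433 0.01450478760225401
False
[ 0.54471567 -0.28811027  0.10051628]
14.11706837115245 98.50858926773071 [ 0.83107652 -0.55116907  4.18428609] [ 0.54488219 -0.28830928  0.10073679] 5.4667
[ 0.97890695  0.35889724 -4.25892635] 14.35646660693344
7.7333
```

View pics/w2.png

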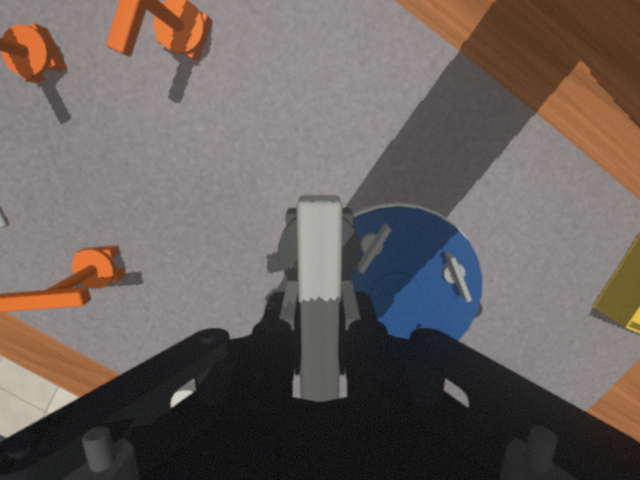

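Key is gripped squarely, bar at (320,200–400). The housing is partly hidden at right (blades at (374,248) and (457,277)). I'll shift so the camera sees the whole cover.

Run:
```python
from h import *
bot.servo_line([.615,.15,.31],vel=.3)
f=eyes.grab_frame("wrist"); save(f,"w3"); np.save("pics/w3.npy",f,allow_pickle=True)
m=blue(f)
c=max(cv2.findContours(m,cv2.RETR_EXTERNAL,cv2.CHAIN_APPROX_NONE)[0],key=cv2.contourArea)
print(cv2.minEnclosingCircle((px2w(f,cv2.convexHull(c).reshape(-1,2),.07)*1000).astype(np.float32)))
for n in ("screw_lag","screw_half"):
    for r in regions_of(n,f)[:5]: print(n,np.round(r["bbox"]),round(r["p"],2),line_of(f,r["mask"],.1))
print(bot.sense()["t"])
```

```text
((518.1187133789062, 90.01954650878906), 101.26327514648438)
screw_lag [340. 131. 363. 188.] 0.86 (array([0.55417883, 0.14836963], dtype=float32), np.float32(0.28644106), np.float32(0.05306619), np.float32(0.021586556))
screw_half [273.   1. 306.  53.] 0.69 (array([0.4872994 , 0.03463619], dtype=float32), np.float32(0.24326158), np.float32(0.048638344), np.float32(0.022056708))
8.8083
```

View pics/w3.png

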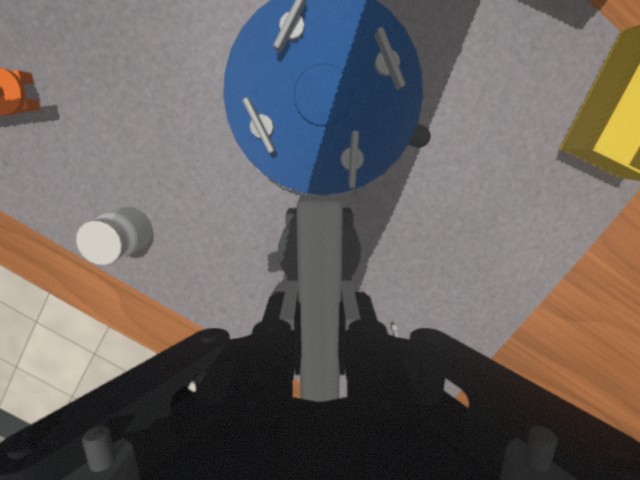

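All four blades show clearly: lagging (355,132)–(353,186), half-way (303,0)–(278,48), and the done ones (247,100)–(271,152) and (379,31)–(401,86).

Run:
```python
from h import *
f=np.load("pics/w3.npy",allow_pickle=True).item()
C={}
for n,u in dict(lag=[[355,132],[352.5,186]],half=[[303,-1],[278,48]],L=[[247,99],[271,152]],R=[[378.5,30],[401.5,86]]).items():
    a,b=px2w(f,u,.1); d=b-a; C[n]=(a+b)/2; print(n,(a+b)/2,np.degrees(np.arctan2(d[1],d[0]))%180,np.linalg.norm(d))
print((C["lag"]+C["half"])/2,(C["L"]+C["R"])/2,C["lag"]-C["half"],C["R"]-C["L"],np.linalg.norm(C["lag"]-C["half"]))
d=C["lag"]-C["half"];print(np.degrees(np.arctan2(d[1],d[0])))
```

```text
lag [0.55375651 0.14990805] 32.24084962061963 0.05219208388495207
half [0.48632714 0.03318113] 3.473428098549757 0.04656592918639073
L [0.57792421 0.05582677] 56.751631261031115 0.05345297687307194
R [0.45976246 0.12548157] 59.73949980520215 0.05319094795827539
[0.52004183 0.09154459] [0.51884333 0.09065417] [0.06742938 0.11672692] [-0.11816175  0.0696548 ] 0.13480317126852182
59.986359788235035
```

```bash
cat >> h.py <<'E'
PSI=59.7; CEN=np.array([.5188,.0903]); DIR=np.array([np.cos(np.radians(PSI)),np.sin(np.radians(PSI))])
LAG=CEN+.07*DIR; HALF=CEN-.07*DIR
def turn(p,z,degs):
    for b in degs:
        bot.move_to([*p,z],quat(np.radians(b+90)))
        s=bot.sense(); print(b,"Mz %.3f"%s["moment"][2],np.round(s["contact_force"],1),np.round(s["tool_pos"],4),"t %.2f"%s["t"])
def engage(p,b):
    q=quat(np.radians(b+90))
    bot.move_to([*p,.235],q)
    s=bot.sense(); print("above",s["moment"][2],s["tool_pos"],s["t"])
    hit=bot.servo_line([*p,.1875],q,vel=.08,f_stop=8); s=bot.sense()
    print("hit",hit,s["contact_force"],s["tool_pos"],s["t"]); return hit
E
python3 - <<'E'
from h import *
bot.servo_line([*LAG,.24],vel=.25)
if not engage(LAG,32): turn(LAG,.1875,[24,20,16,12,8,0,-10,-20,-30,-40])
E
```

```text
above -0.022098845437105965 [0.55489411 0.15064129 0.23557052] 9.6583
hit False [-0.17056632 -0.00511455 -4.97753513] [0.55425746 0.15076901 0.18800611] 10.4
24 Mz -0.019 [-0.1  0.3 -4.9] [0.5544 0.1508 0.1882] t 10.66
20 Mz 0.031 [-0.  -0.7 -4.4] [0.5542 0.1508 0.1878] t 10.91
16 Mz -0.022 [-0.2 -0.5 -5. ] [0.5541 0.1507 0.1875] t 11.16
12 Mz 0.000 [-0.1  0.4 -4.1] [0.5541 0.1507 0.1875] t 11.41
8 Mz 0.150 [-0.1  0.4 -3.6] [0.5541 0.1507 0.1875] t 11.66
0 Mz -0.104 [-0.2 -0.6 -5.1] [0.5541 0.1508 0.1875] t 11.92
-10 Mz 0.007 [ 0.1  0.3 -4. ] [0.5541 0.1508 0.1875] t 12.21
-20 Mz -0.096 [ 0.7  1.1 -5. ] [0.5541 0.1508 0.1875] t 12.50
-30 Mz 0.046 [-1.   0.1 -3.8] [0.5541 0.1508 0.1875] t 12.79
-40 Mz 0.036 [-0.8 -0.4 -4.7] [0.5541 0.1508 0.1875] t 13.08
```

```bash
cat >> h.py <<'E'
def look(n):
    bot.move_to([.615,.15,.31],quat(np.radians(33.5+90)))
    f=eyes.grab_frame("wrist"); save(f,n,(200,0,440,200),3); np.save(f"pics/{n}.npy",f,allow_pickle=True)
    print("look",bot.sense()["t"])
E
python3 - <<'E'
from h import *
turn(LAG,.1875,[-28]); bot.servo_line([*LAG,.24],vel=.1)
look("w4")
E
```

```text
-28 Mz 0.021 [-0.1  0.9 -4.2] [0.5541 0.1507 0.1875] t 13.40
look 15.15
```

View pics/w4.png

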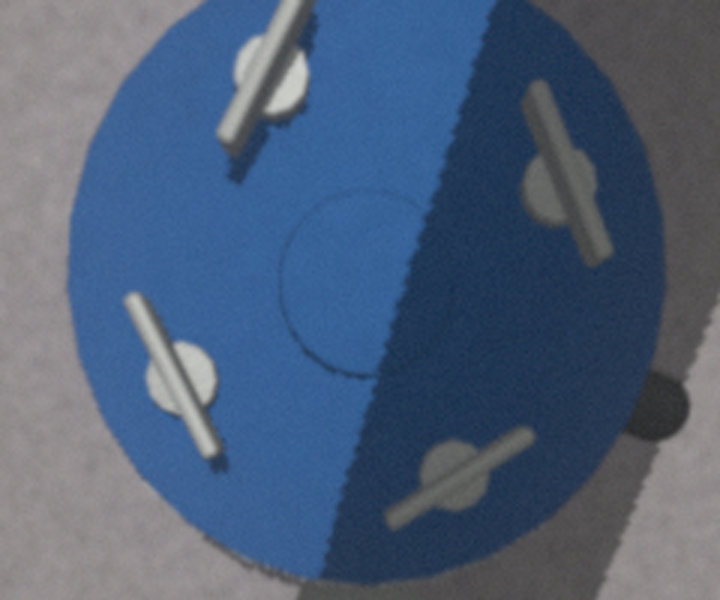

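The lagging blade now runs from crop (390,521) to (531,434), nearly along the rim. Its angle next.

Run:
```python
from h import *
f=np.load("pics/w4.npy",allow_pickle=True).item()
for n,u in dict(lag=[[390,521],[532,434]],half=[[307,0],[228,145]],L=[[133,297],[211,455]],R=[[537,86],[602,262]]).items():
    a,b=px2w(f,np.array(u)/3+[200,0]-1/3,.1); d=b-a; print(n,(a+b)/2,np.degrees(np.arctan2(d[1],d[0]))%180,np.linalg.norm(d))
```

```text
lag [0.55354093 0.15006949] 154.82035950799013 0.05379767025729933
half [0.48708775 0.03331714] 1.7000339166863638 0.04668270226894285
L [0.57821182 0.05502048] 58.59335566071356 0.05385723611313828
R [0.45974816 0.12615405] 57.482700554018784 0.054699844196546624
```

Run:
```python
from h import *
assert not engage(LAG,-26)
turn(LAG,.1875,[-38,-45.5,-32]); bot.servo_line([*LAG,.24],vel=.12)
look("w5")
assert not engage(HALF,2.5)
turn(HALF,.1875,[-14,-26,-36,-45.5,-32]); bot.servo_line([*HALF,.24],vel=.12)
look("w6")
```

```text
above -0.01613442134457539 [0.55421718 0.15077832 0.23542015] 16.15
hit False [ 0.09508379 -0.06745533 -5.14157737] [0.55428083 0.15077326 0.18797082] 16.8917
-38 Mz 0.023 [ 0.  -0.5 -4.6] [0.5544 0.1508 0.1882] t 17.21
-45.5 Mz 0.079 [-0.7 -0.3 -4.5] [0.5542 0.1508 0.1878] t 17.46
-32 Mz -0.019 [ 0.8  0.2 -4.9] [0.5541 0.1508 0.1875] t 17.79
look 19.5083
above -0.042595956405278496 [0.48358462 0.02990131 0.23559941] 20.3
hit False [ 0.67626687 -0.27263148 -3.98495489] [0.48368012 0.02994269 0.18786628] 21.0417
-14 Mz 0.007 [ 0.   0.5 -4.7] [0.4837 0.0298 0.1881] t 21.43
-26 Mz -0.044 [ 0.2 -0.7 -4.5] [0.4836 0.0298 0.1877] t 21.74
-36 Mz 0.048 [-0.1 -1.  -3.2] [0.4835 0.0298 0.1875] t 22.03
-45.5 Mz 0.075 [ 0.3 -0.4 -4.4] [0.4835 0.0298 0.1875] t 22.32
-32 Mz 0.013 [ 0.1  0.1 -5.1] [0.4835 0.0298 0.1875] t 22.65
look 24.2083
```

View pics/w6.png

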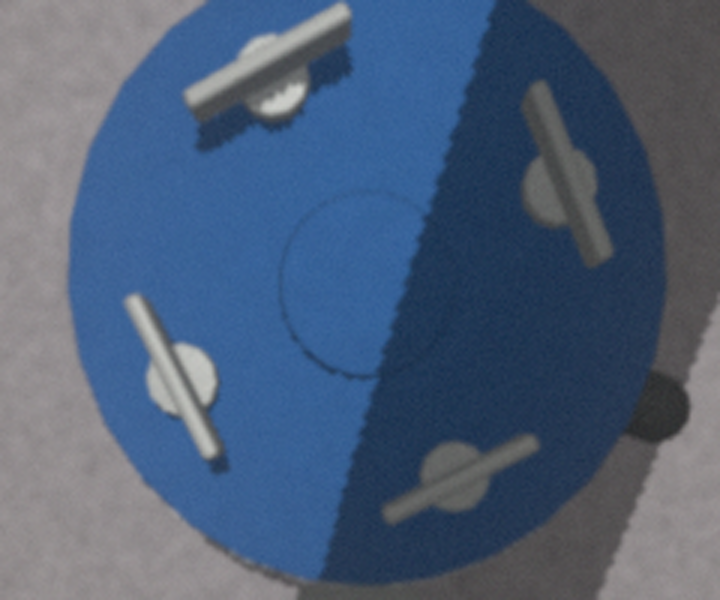

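Both driven blades now look tangent: lag at crop (387,516)–(536,441), half at (189,98)–(345,11).

Run:
```python
from h import *
f=np.load("pics/w6.npy",allow_pickle=True).item()
for n,u in dict(lag=[[387,516],[536,441]],half=[[190,98],[345,10]],L=[[133,297],[211,455]],R=[[537,86],[602,262]]).items():
    a,b=px2w(f,np.array(u)/3+[200,0]-1/3,.1); d=b-a; print(n,(a+b)/2,np.degrees(np.arctan2(d[1],d[0]))%180,np.linalg.norm(d))
g=f["pixels"][0:200,200:440].max(2)
# lag fit: PCA of bright-vs-blue pixels
r=f["pixels"][:200,200:440].astype(int); sat=np.ptp(r,axis=2)
for n,(x0,y0,x1,y1) in dict(lag=(125,140,182,178),half=(58,0,120,45)).items():
    k=np.zeros((480,640),np.uint8); k[y0:y1,200+x0:200+x1]=(sat<45)[y0:y1,x0:x1]; print(n,k.sum(),line_of(f,k,.1))
```

```text
lag [0.55342489 0.1499743 ] 149.96964503120083 0.05401544336840919
half [0.48235456 0.03013798] 150.2881794405702 0.05262860880283668
L [0.57789391 0.05461256] 58.5583808621883 0.05384761394713254
R [0.45950013 0.12581126] 57.435740876675766 0.05469401296301845
lag 1110 (array([0.5532323 , 0.14965959], dtype=float32), np.float32(2.2824736), np.float32(0.05635787), np.float32(0.025563499))
half 1172 (array([0.48531172, 0.03582698], dtype=float32), np.float32(2.7326837), np.float32(0.05548664), np.float32(0.02407407))
```

Both sit within about 1° of the rim line (149–150°). Now I'll put the key back where it stood.

Run:
```python
from h import *
c=[.5446,-.288]; q=quat(np.radians(33.5+90))
bot.servo_line([.56,-.1,.30],vel=.3); bot.move_to([*c,.26],q)
bot.servo_line([*c,.115],q,vel=.15)
print(bot.servo_line([*c,.098],q,vel=.03,f_stop=5),bot.sense()["tool_pos"],bot.sense()["contact_force"])
fingers.command_gripper(.6); bot.sleep(.3)
bot.servo_line([*c,.26],q,vel=.15)
f=eyes.grab_frame("wrist"); save(f,"w7"); print(bot.sense()["t"])
```

```text
True [ 0.54469053 -0.28824987  0.10069801] [ 0.83244532 -0.34740187  4.41290727]
29.6167
```

View pics/w7.png

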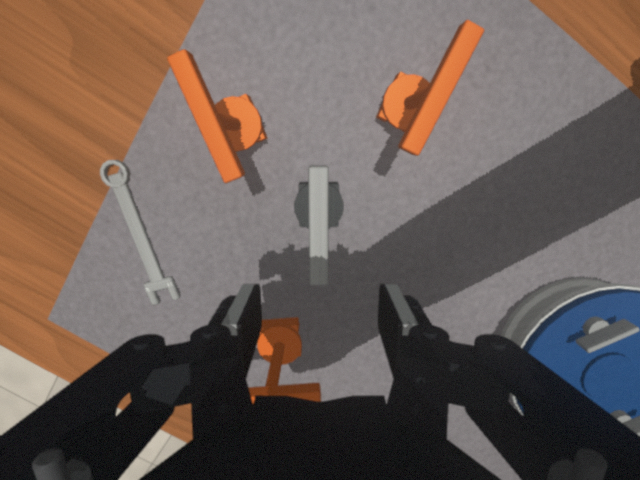

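The key stands upright where it was (bar (318,167)–(319,285)), and the gripper is clear of it.

```bash
python3 -c "
from h import *
print(workorder.sign_off())"
```

```text
the job is handed in; nothing more can be done
None
```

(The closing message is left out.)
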